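# Find which way the quarter-turn cap opens and hold it off its canister

### The arm

A 6-joint arm with a two-finger parallel gripper is mounted at the origin on a cart in front of the work surface, level with it; the furniture and walls round the work are solid. World frame = base frame: x ahead of the robot, y to its left, z up, the work surface at z = 0. Lengths are in m, angles in rad, forces in N, time in s.
With the tool pointing down it reaches from about 0.35 to 0.775 m from the base axis. Payload 5.5 kg.
Tool frame: the origin (TCP) lies at the very end of the fingers, on their centre line; the grasp point (between the pads) lies 19 mm behind it (env.grip_point_offset is the distance from the TCP to the grasp point, in m); z points along the fingers, y is the line along which they close (so a half turn about z gives the same grasp; the last joint's range is limited). The gripper opens to 85 mm and grips with 20 to 120 N. Pads are 22 mm wide; open, the fingers measure 114 mm over their backs; the gripper's body (76 mm by 85 mm) begins 54 mm behind the grasp point. The pads swing forward as they close: fully open they stand 13 mm farther back than shut.
Start: joints at [1.042, 0.313, 0.046, 1.304, 0, 1.431], TCP at [0.218, 0.532, 0.231] pointing down, gripper open.
Joint ranges: [-2.76, 2.76], [-0.86, 1.69], [-1.03, 1.26], [-2.2, 2.34], [-1.47, 1.5], [-3.14, 3.14]. Speed limits (rad/s): [2.57, 2.57, 3.14, 3.14, 3.14, 3.14].

### API

Orientations are given as a unit quaternion [w, x, y, z].
In Python, from workcell import sensors, imaging, workorder, env gives the robot as it stands.
- The arm moves only by the shell command python3 -m handwheel 'ROWS' [FORCE]. ROWS is JSON, a list of rows, each a list of 5 numbers: the shift along the tool's x, y, z in mm, then the turn about the tool's z in rad, then the opening, from 0 (shut) to 1 (fully open). A call has 1 to 8 rows; each row is the pose to reach, as a shift and turn from the pose commanded when the call began, along the tool's axes at that moment; what a row does not reach only later rows make up. A row lasts 1/10 s, in which the tool goes at most 50 mm and 8.59 degrees, less where a joint would pass 70% of its speed; a pose out of reach is approached as far as the arm can. A call with a gripper value outside its range is refused whole. The fingers move at their own pace and stop on an object; FORCE is the grip in N (left out, the last holds). Time passes only in rows, so rows that repeat a pose let the fingers close. It gives the time, the measured TCP pose, the force, the opening and the grip force at its end, in the units of the state.
- sensors.get_state(): the state, without advancing time (a new reading comes with each control period).
- imaging.read_camera(name): name is "side" or "top"; returns a dict with "color" (420x560x3 uint8, blue, green, red), "z_map" (420x560 float32, m along the optical axis (not along the pixel's ray), 0 where there is no reading), "fx", "fy", "cx", "cy" (pixels), "xyz" and "rotation" of the camera in the world. Camera axes: x right, y down, z forward; pixel columns grow to the right and rows downward; lengths in m; the calibration is good to about 2 mm. A picture is of the moment at which its call begins.
- workorder.hand_in(): hands the job in; it is judged then, once.
The state is a dict: "clock": time; "joint_pos": joint angles; "qvel": joint speeds; "tau": joint torques, N m; "tcp_pos": TCP position; "orientation": TCP orientation; "wrist_force": force on the tool from outside, world axes, zero at the start; "ft_torque": the same for the moment, N m; "finger_gap": finger opening in m; "grip_force": force on a finger pad.
Only numpy, scipy, OpenCV 4.12 (cv2) and the standard library are available. Lean on these libraries where they do the work, as an engineer would, in place of code of your own. Each camera call takes 0.05 s, during which the arm holds its last target. There are 200 camera calls.

### The job

I want to drop a new freshness sachet into the canister with the green cap: its quarter-turn cap comes off one way only, clockwise or anticlockwise, and nothing shows which, so try both ways to find out, turn it free and lift it off. Finish while still holding the green cap in the gripper, level and still, about 8 cm above where it sat. Leave the red cap on its canister as it is and do not knock the things around.

Things in the scene. Friction and masses are not known exactly. Their poses are not given: they have to be found in the camera images.
- green_cap_knob (a point): centre of the round grip knob on the green cap, the one to take off. Knob 34 mm across, 28 mm high; this point is 14 mm above the cap's flat top, 42 mm above its lower rim, 0.112 m above the counter when seated. Below the knob the cap is a cup 57 mm across, 28 mm high, open below; z up; x points along the white mark on the knob's top. 35 to 70 g, loose; to clear the neck it must rise over 22 mm.
- green_cap_rim (a point): centre of the green cap's lower rim. Bayonet, no spring, no pitch: at the start the cap cannot be lifted. One way it meets a hard stop after about 5 degrees (then the knob slips in the grip); the other way it turns freely, lifts straight up between about 40 and 65 degrees from its start (aim for 53) and stops hard near 68. Which way is free differs from start to start and cannot be seen.
- red_cap_knob (a point): the same point on the red cap, alike in all but colour, on the other canister; to be left alone. Green and red may stand either way round.
- stand: wooden plate 90 x 220 x 12 mm (x, y, z), fixed to the counter, with two fixed white canisters 84 mm across, 60 mm to +y and 60 mm to -y of its centre; their shoulders, on which the caps rest, are 70 mm above the counter. Origin: centre of the plate's underside. At the start both caps' white marks point along the stand's +x axis within 3 degrees.
- pepper_mill: dark wooden pepper mill, 58 mm across, 170 mm high, standing; origin at the centre of its foot; a bystander
- spice_jar: glass spice jar with a green lid, 46 mm across, 106 mm high, standing; origin at the centre of its foot; a bystander
- choc_jar: brown jar with a white lid, 50 mm across, 90 mm high, standing; origin at the centre of its foot; a bystander
Not all that is in view belongs to the job. Of the things shaped like the part that bears green_cap_knob, the green one is meant.

How it is judged:
On the way:
1. the green cap is turned free (more than 0.6 rad from its start) while still seated on its canister (angle between the x axis of green_cap_knob and the x axis of stand, either way round above 0.6 rad and height (world z) of green_cap_knob below 0.119 m), for 0.05 s.
At the end, for the whole second after the job is handed in: The gripper holds the green cap 50 mm or more above its seat (knob centre 0.162 to 0.3 m up), within 0.2 m sideways of the stand's centre, level within 0.35 rad, still (under 0.03 m/s), clear of the stand; the red cap is seated (raised under 5 mm) and turned less than 0.25 rad (height (world z) of green_cap_knob between 0.162 and 0.3 m and angle between green_cap_knob's own z axis and vertical below 0.35 rad and contact force between the fingers and green_cap above 0.5 N and contact force between stand and green_cap below 0.1 N and linear speed of green_cap below 0.03 m/s and height (world z) of red_cap_knob below 0.117 m and horizontal distance between green_cap_knob and stand below 0.2 m and angle between the x axis of red_cap_knob and the x axis of stand, either way round below 0.25 rad); the arm keeps its last pose, push and grip.
It fails at once if the red cap is shifted by more than 10 mm or turned by more than 0.25 rad (distance of red_cap_knob from where it was at the start of the episode above 0.01 m or angle between the x axis of red_cap_knob and the x axis of stand, either way round above 0.25 rad).
It fails at once if the pepper mill is moved by more than 30 mm (distance of pepper_mill from where it was at the start of the episode above 0.03 m).
It fails at once if the spice jar is moved by more than 30 mm (distance of spice_jar from where it was at the start of the episode above 0.03 m).
It fails at once if the choc jar is moved by more than 30 mm (distance of choc_jar from where it was at the start of the episode above 0.03 m).
It also fails if it takes over 40 s, if anything falls off the work surface, if the arm or the gripper's body presses on something with over 40 N, if the wrist force passes 120 N, or if a joint passes its speed limit or range.

## Working session

There is one attempt and no reset: what is moved stays moved. The work goes in short steps, Python scripts to look and compute and a shell command to move; the robot and the scene stay as the last step left them, time stands still between calls to the robot, and variables do not carry over. Pictures are saved under pics/ and viewed, at most 10 in all, crops included, and the job is handed in when it is done.

```bash
mkdir -p pics; cat > h.py <<'E'
import numpy as np,cv2
from workcell import sensors,imaging,workorder,env
def pts(c):
    z=c["z_map"];v,u=np.mgrid[:z.shape[0],:z.shape[1]]
    p=np.stack([(u-c["cx"])/c["fx"]*z,(v-c["cy"])/c["fy"]*z,z],-1)
    return p@np.array(c["rotation"]).T+np.array(c["xyz"])
E
python3 - <<'E'
from h import *
for n in("top","side"):
    c=imaging.read_camera(n);cv2.imwrite(f"pics/{n}0.png",c["color"]);np.savez(f"{n}0.npz",**c);print(n,c["xyz"],np.round(c["rotation"],2).tolist())
print(sensors.get_state())
E
```

```text
top [0.47313207 0.10496729 1.45895395] [0.02, -0.7, 0.71, -0.03]
side [-0.27158808  0.25648627  1.09677635] [0.22, -0.59, 0.73, -0.26]
{'clock': 0.1, 'joint_pos': array([ 1.04239940e+00,  3.13908423e-01,  4.51051920e-02,  1.30359844e+00,
       -1.77171144e-05,  1.43122964e+00]), 'qvel': array([ 7.55550649e-04, -1.50792312e-03,  3.09507574e-03,  4.31468466e-04,
        1.15170450e-03, -7.19591385e-05]), 'tau': array([ 2.19380665e-03, -4.81728387e+01,  2.99242741e+01,  1.27239604e-02,
       -1.63083241e-04,  1.23456471e-05]), 'tcp_pos': array([0.21775371, 0.53168817, 0.2305128 ]), 'orientation': array([-2.54753406e-04,  1.93192636e-01,  9.81160517e-01, -7.61225789e-04]), 'wrist_force': array([ 0.82913705, -0.36302743, -0.47002698]), 'ft_torque': array([0.00501928, 0.00574501, 0.03555987]), 'grip_force': 0.0, 'finger_gap': 0.08540715808094218}
```

View pics/top0.png

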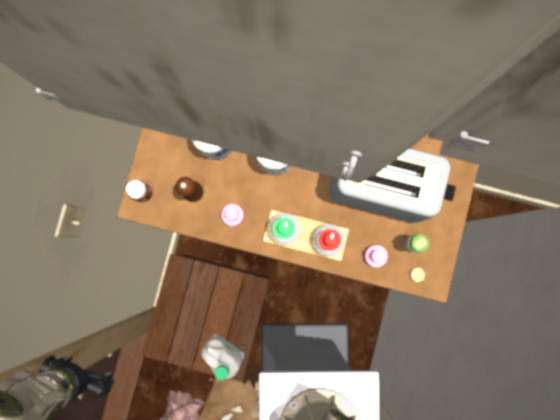

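View pics/side0.png

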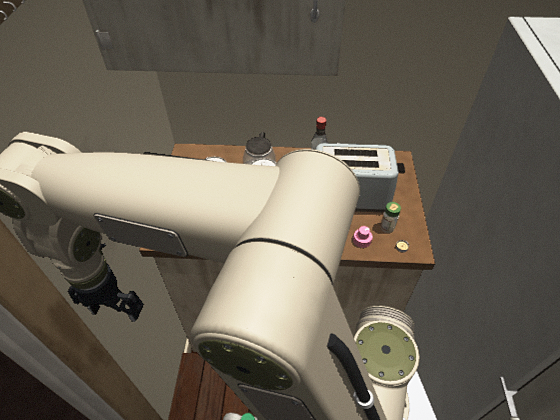

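Top view: green cap at about (285,229), red at (330,240) on the yellow plate. Other candidates are pink knobs at (232,215) and (376,257), the green-lid spice jar at (419,243), and a green bottle top at (222,373) on the floor. I choose (285,229). In the side view the arm hides the stand.

```bash
cat >> h.py <<'E'
from scipy.spatial.transform import Rotation as R
def rot(c):
    q=np.array(c["rotation"]); return R.from_quat(q[[1,2,3,0]]).as_matrix() if q.size==4 else q
def pts(c):
    z=c["z_map"];v,u=np.mgrid[:z.shape[0],:z.shape[1]]
    p=np.stack([(u-c["cx"])/c["fx"]*z,(v-c["cy"])/c["fy"]*z,z],-1)
    return p@rot(c).T+np.array(c["xyz"])
def ray(c,u,v,h):
    d=rot(c)@np.array([(u-c["cx"])/c["fx"],(v-c["cy"])/c["fy"],1]);o=np.array(c["xyz"]);return o+d*(h-o[2])/d[2]
def blobs(c,lo,hi,amin=15):
    m=cv2.inRange(cv2.cvtColor(c["color"],cv2.COLOR_BGR2HSV),lo,hi)
    n,l,s,ce=cv2.connectedComponentsWithStats(m);return [(ce[i],s[i,4],l==i) for i in range(1,n) if s[i,4]>=amin]
E
python3 - <<'E'
from h import *
c=np.load("top0.npz");P=pts(c);f=lambda a:np.round(a,3).tolist()
for nm,lo,hi in(("green",(50,120,60),(80,255,255)),("red",(0,150,80),(8,255,255)),("red2",(172,150,80),(180,255,255)),("pink",(140,50,100),(171,255,255)),("plate",(15,80,120),(32,255,255))):
    for ce,a,m in blobs(c,lo,hi):
        u,v=np.nonzero(m)[::-1]; q=P[m]; q=q[q[:,2]>-0.2]
        if len(q)==0: continue
        zt=np.percentile(q[:,2],95); top=q[q[:,2]>zt-.008]
        r=f(cv2.minAreaRect(q[:,:2].astype(np.float32))[1])
        print(nm,f(ce),a,"z",f(zt),"topmean",f(top.mean(0)),"all",f(q.mean(0)),r)
m=(P[...,2]>0.008)&(P[...,2]<0.3)&(P[...,0]<.9)
n,l,s,ce=cv2.connectedComponentsWithStats(m.astype(np.uint8))
for i in range(1,n):
    if s[i,4]>40:
        q=P[l==i];print("obj",f(ce[i]),s[i,4],f(q.min(0)),f(q.max(0)))
cr=cv2.resize(c["color"][150:300,120:300+160],None,fx=2.4,fy=2.4,interpolation=cv2.INTER_CUBIC)
cr=cv2.resize(c["color"][195:275,210:360],(750,400),interpolation=cv2.INTER_CUBIC);cv2.imwrite("pics/crop.png",cr)
E
```

```text
green [283.336, 228.391] 238 z 0.13 topmean [0.533, 0.091, 0.155] all [0.533, 0.093, 0.122] [0.084, 0.047]
green [221.303, 372.42] 119 z 1.459 topmean [0.473, 0.105, 1.459] all [0.473, 0.105, 1.459] [0.0, 0.0]
red [328.536, 240.024] 252 z 0.13 topmean [0.503, -0.024, 0.141] all [0.503, -0.02, 0.116] [0.047, 0.155]
pink [366.625, 254.5] 32 z 0.03 topmean [0.472, -0.132, 0.027] all [0.466, -0.132, 0.017] [0.014, 0.049]
pink [370.841, 255.091] 44 z 0.056 topmean [0.471, -0.142, 0.054] all [0.464, -0.14, 0.035] [0.014, 0.029]
plate [294.474, 212.185] 21194 z 0.007 topmean [0.582, 0.064, 0.015] all [0.583, 0.062, 0.009] [0.962, 0.441]
plate [419.812, 239.438] 16 z 0.11 topmean [0.503, -0.253, 0.107] all [0.503, -0.253, 0.107] [0.01, 0.028]
plate [230.171, 400.307] 1740 z 1.459 topmean [0.473, 0.105, 1.459] all [0.473, 0.105, 1.459] [0.0, 0.0]
obj [85.64, 243.813] 10601 [0.177, 0.483, 0.008] [0.82, 0.639, 0.3]
obj [211.948, 150.197] 365 [0.729, 0.234, 0.008] [0.76, 0.322, 0.126]
obj [400.715, 187.606] 5590 [0.552, -0.351, 0.008] [0.725, -0.032, 0.189]
obj [272.727, 166.137] 344 [0.686, 0.073, 0.008] [0.723, 0.16, 0.124]
obj [189.445, 188.388] 521 [0.613, 0.309, 0.008] [0.681, 0.361, 0.174]
obj [139.345, 190.226] 420 [0.615, 0.447, 0.008] [0.67, 0.51, 0.099]
obj [232.584, 214.282] 373 [0.548, 0.199, 0.008] [0.604, 0.257, 0.065]
obj [305.697, 234.228] 2580 [0.454, -0.083, 0.008] [0.591, 0.147, 0.134]
obj [479.053, 317.784] 9869 [0.033, -0.442, 0.008] [0.56, -0.295, 0.3]
obj [415.778, 242.734] 406 [0.472, -0.303, 0.008] [0.519, -0.23, 0.115]
obj [375.695, 255.159] 384 [0.435, -0.184, 0.008] [0.491, -0.126, 0.065]
obj [417.979, 274.106] 94 [0.394, -0.289, 0.008] [0.431, -0.252, 0.022]
obj [106.704, 376.296] 81 [0.198, 0.458, 0.244] [0.215, 0.487, 0.3]
obj [319.872, 406.213] 1889 [0.032, -0.107, 0.008] [0.12, 0.105, 0.278]
```

View pics/crop.png

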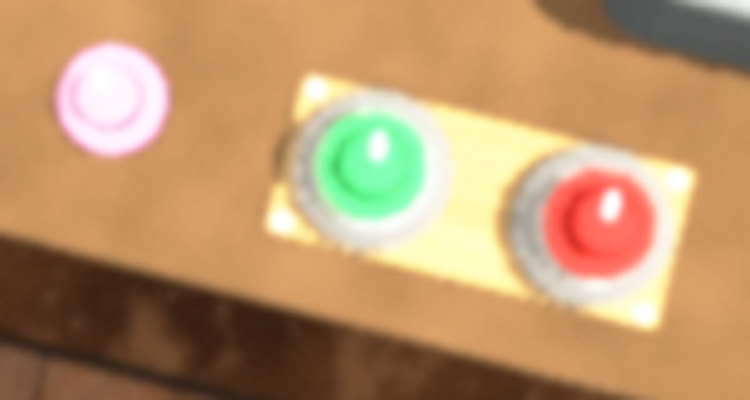

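The crop shows the green cap with its white mark pointing image-up at crop (377,147), full frame (285,224). The red cap is at crop (605,215). They sit on the same plate, and the choice is confirmed. Now the positions from depth.

```bash
python3 - <<'E'
from h import *
c=np.load("top0.npz");P=pts(c);f=lambda a:np.round(a,4).tolist()
for nm,x,y in(("g",.53,.09),("r",.5,-.025)):
    near=np.hypot(P[...,0]-x,P[...,1]-y)<.05
    for lo,hi in((.117,.14),(.085,.11),(.065,.078)):
        q=P[near&(P[...,2]>lo)&(P[...,2]<hi)][:,:2].astype(np.float32)
        (cx,cy),r=cv2.minEnclosingCircle(q);print(nm,lo,len(q),f((cx,cy,r)),"mean",f(q.mean(0)))
    z=P[near&(P[...,2]>.117)][:,2];print("z",f(np.median(z)))
# plate
m=(P[...,2]>.008)&(P[...,2]<.03)&(abs(P[...,0]-.52)<.09)&(abs(P[...,1]-.035)<.13)
r=cv2.minAreaRect(P[m][:,:2].astype(np.float32));print("plate",r)
# rays through crop centres of knob/cap
print(f(ray(c,210+372/5,195+160/5,.126)),f(ray(c,210+603/5,195+214/5,.126)))
st=sensors.get_state();q=st["orientation"];T=R.from_quat(q[[1,2,3,0]]).as_matrix();print(f(T),env.grip_point_offset)
E
```

```text
g 0.117 142 [0.5372, 0.0899, 0.0173] mean [0.536899983882904, 0.08959999680519104]
g 0.085 248 [0.5367, 0.0899, 0.0296] mean [0.5354999899864197, 0.09000000357627869]
g 0.065 131 [0.5369, 0.0892, 0.0354] mean [0.5332000255584717, 0.08969999849796295]
z 0.1264
r 0.117 147 [0.5066, -0.0262, 0.0177] mean [0.5059000253677368, -0.025800000876188278]
r 0.085 252 [0.5063, -0.026, 0.0293] mean [0.5056999921798706, -0.023900000378489494]
r 0.065 133 [0.5065, -0.0255, 0.0364] mean [0.5055999755859375, -0.019300000742077827]
z 0.1263
plate ((0.5206188559532166, 0.04071986675262451), (0.24907232820987701, 0.15773625671863556), 76.3501968383789)
[0.5363, 0.0906, 0.126] [0.5086, -0.0247, 0.126]
[[-0.9254, 0.3791, -0.0008], [0.3791, 0.9254, -0.0014], [0.0002, -0.0016, -1.0]] 0.0187
```

Knob centre is (0.537, 0.090), with its top measured at 0.126 as expected. The knob spacing measures 120 mm, which matches the stand, whose yaw is about -14.7°. Moving over it.

```bash
python3 -m handwheel '[[-50,-30,0,0,1],[-100,-60,0,0,1],[-150,-92,0,0,1],[-200,-124,0,0,1],[-242,-150,0,0,1],[-284,-176,0,0,1],[-326,-202,0,0,1],[-368,-228,0,0,1]]' 60
python3 -m handwheel '[[-42,-26,0,0,1],[-95,-60,10,0,1],[-95,-60,30,0,1],[-95,-60,50,0,1],[-95,-60,50,0,1]]'
cat > s.py <<'E'
from h import *
st=sensors.get_state();q=st["orientation"];T=R.from_quat(q[[1,2,3,0]]).as_matrix()
print({k:np.round(v,3).tolist() for k,v in st.items() if k not in("qvel","tau")})
print("yaw of tool y deg",np.degrees(np.arctan2(T[1,1],T[0,1])),"tool-axes mm to knob grasp (TCP z .101):",np.round(1000*T.T@(np.array([.537,.0899,.101])-st["tcp_pos"]),1))
E
python3 s.py
```

```text
clock: 0.9
tcp_pos: [0.4534, 0.2064, 0.2311]
orientation: [-0.0, 0.193, 0.981, 0.0]
wrist_force: [0.9, 0.6, 0.7]
finger_gap: 0.0854
grip_force: 0.0
clock: 1.4
tcp_pos: [0.516, 0.1157, 0.1781]
orientation: [-0.003, 0.194, 0.981, -0.001]
wrist_force: [-0.1, -0.0, 0.8]
finger_gap: 0.0856
grip_force: 0.0
{'clock': 1.4, 'joint_pos': [0.069, 0.252, -0.169, 1.156, 0.0, 0.459], 'tcp_pos': [0.516, 0.116, 0.178], 'orientation': [-0.003, 0.194, 0.981, -0.001], 'wrist_force': [-0.121, -0.014, 0.848], 'ft_torque': [-0.035, 0.047, 0.023], 'grip_force': 0.0, 'finger_gap': 0.086}
yaw of tool y deg 67.62081342770789 tool-axes mm to knob grasp (TCP z .101): [-29.7 -15.6  77. ]
```

```bash
python3 -m handwheel '[[0,0,0,0,1],[0,0,0,0,1],[0,0,0,0,1]]'; python3 s.py
```

```text
clock: 1.7
tcp_pos: [0.5184, 0.1174, 0.1826]
orientation: [0.001, 0.193, 0.981, 0.0]
wrist_force: [0.3, 0.6, 1.5]
finger_gap: 0.0854
grip_force: 0.0
{'clock': 1.7, 'joint_pos': [0.072, 0.247, -0.164, 1.158, 0.0, 0.459], 'tcp_pos': [0.518, 0.117, 0.183], 'orientation': [0.001, 0.193, 0.981, 0.0], 'wrist_force': [0.279, 0.624, 1.451], 'ft_torque': [0.0, 0.029, -0.054], 'grip_force': 0.0, 'finger_gap': 0.085}
yaw of tool y deg 67.78683698536086 tool-axes mm to knob grasp (TCP z .101): [-27.4 -18.5  81.6]
```

```bash
python3 -m handwheel '[[-27,-18,0,0,1],[-27,-18,20,0,1],[-27,-18,45,0,1],[-27,-18,65,0,1],[-27,-18,78,0,1],[-27,-18,81,0,1],[-27,-18,81,0,1],[-27,-18,81,0,1]]' 60; python3 s.py
python3 - <<'E'
from h import *
c=imaging.read_camera("top");cv2.imwrite("pics/pre.png",cv2.resize(c["color"][185:285,215:365],(750,500),interpolation=cv2.INTER_CUBIC))
E
```

```text
clock: 2.5
tcp_pos: [0.5369, 0.0901, 0.1015]
orientation: [0.001, 0.193, 0.981, 0.0]
wrist_force: [-0.5, 0.5, 0.1]
finger_gap: 0.0853
grip_force: 0.0
{'clock': 2.5, 'joint_pos': [0.019, 0.327, -0.264, 0.978, 0.0, 0.407], 'tcp_pos': [0.537, 0.09, 0.102], 'orientation': [0.001, 0.193, 0.981, 0.0], 'wrist_force': [-0.48, 0.532, 0.142], 'ft_torque': [-0.005, -0.013, 0.018], 'grip_force': 0.0, 'finger_gap': 0.085}
yaw of tool y deg 67.74912496361101 tool-axes mm to knob grasp (TCP z .101): [-0.2 -0.2  0.5]
```

View pics/pre.png

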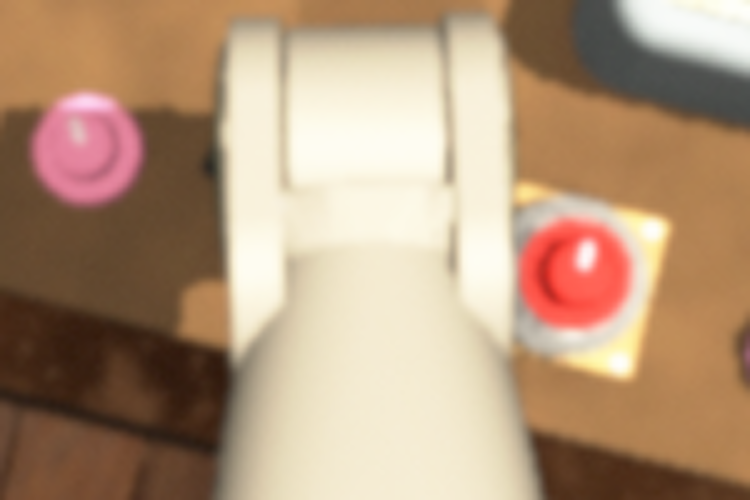

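The arm covers the green cap in the top view. The red cap is untouched at crop (578,272). Closing the fingers now.

```bash
python3 -m handwheel '[[0,0,0,0,0],[0,0,0,0,0],[0,0,0,0,0],[0,0,0,0,0],[0,0,0,0,0],[0,0,0,0,0],[0,0,0,0,0],[0,0,0,0,0]]' 60; python3 s.py
python3 -m handwheel '[[0,0,0,0.05,0],[0,0,0,0.1,0],[0,0,0,0.15,0],[0,0,0,0.18,0],[0,0,0,0.18,0],[0,0,0,0.18,0]]'; python3 s.py
```

```text
clock: 3.35
tcp_pos: [0.5366, 0.0899, 0.1008]
orientation: [0.001, 0.193, 0.981, 0.0]
wrist_force: [-0.1, 0.2, 5.4]
finger_gap: 0.0321
grip_force: 59.5
{'clock': 3.35, 'joint_pos': [0.018, 0.328, -0.265, 0.977, 0.0, 0.407], 'tcp_pos': [0.537, 0.09, 0.101], 'orientation': [0.001, 0.193, 0.981, 0.0], 'wrist_force': [-0.124, 0.193, 5.403], 'ft_torque': [0.009, 0.095, -0.036], 'grip_force': 59.502, 'finger_gap': 0.032}
yaw of tool y deg 67.72349150536009 tool-axes mm to knob grasp (TCP z .101): [-0.4  0.2 -0.2]
clock: 3.95
tcp_pos: [0.5366, 0.0898, 0.1008]
orientation: [0.001, 0.281, 0.96, 0.0]
wrist_force: [-0.1, 0.1, 6.2]
finger_gap: 0.0321
grip_force: 59.7
{'clock': 3.95, 'joint_pos': [0.018, 0.328, -0.265, 0.977, -0.0, 0.587], 'tcp_pos': [0.537, 0.09, 0.101], 'orientation': [0.001, 0.281, 0.96, 0.0], 'wrist_force': [-0.086, 0.092, 6.239], 'ft_torque': [0.003, 0.048, -0.098], 'grip_force': 59.66, 'finger_gap': 0.032}
yaw of tool y deg 57.39558250120805 tool-axes mm to knob grasp (TCP z .101): [-0.3  0.3 -0.2]
```

The tool turned 10° clockwise with only 0.1 N m of moment, well past the 5° stop, so this appears to be the free way. Continuing to about 53°.

```bash
python3 -m handwheel '[[0,0,0,0.12,0],[0,0,0,0.24,0],[0,0,0,0.36,0],[0,0,0,0.36,0]]'; python3 s.py | grep -o "ft_torque.*"
python3 -m handwheel '[[0,0,0,0.12,0],[0,0,0,0.24,0],[0,0,0,0.36,0],[0,0,0,0.385,0],[0,0,0,0.385,0],[0,0,0,0.385,0]]'; python3 s.py
```

```text
clock: 4.35
tcp_pos: [0.5363, 0.0895, 0.1008]
orientation: [0.0, 0.449, 0.893, -0.0]
wrist_force: [-1.3, 0.2, 6.4]
finger_gap: 0.0321
grip_force: 59.8
ft_torque': [-0.163, 0.17, -0.112], 'grip_force': 59.752, 'finger_gap': 0.032}
clock: 4.95
tcp_pos: [0.5358, 0.0892, 0.1008]
orientation: [0.0, 0.611, 0.792, -0.001]
wrist_force: [-1.9, -2.6, 7.3]
finger_gap: 0.0324
grip_force: 59.9
{'clock': 4.95, 'joint_pos': [0.018, 0.327, -0.265, 0.978, -0.001, 1.332], 'tcp_pos': [0.536, 0.089, 0.101], 'orientation': [0.0, 0.611, 0.792, -0.001], 'wrist_force': [-1.898, -2.61, 7.333], 'ft_torque': [-0.463, 0.448, -0.1], 'grip_force': 59.875, 'finger_gap': 0.032}
yaw of tool y deg 14.685273183676937 tool-axes mm to knob grasp (TCP z .101): [ 0.4  1.3 -0.2]
```

```bash
python3 -m handwheel '[[0,0,-2,0,0],[0,0,-4,0,0],[0,0,-6,0,0],[0,0,-6,0,0]]'; python3 s.py|head -1
```

```text
clock: 5.35
tcp_pos: [0.5355, 0.0897, 0.106]
orientation: [-0.0, 0.611, 0.792, -0.001]
wrist_force: [-2.3, -1.0, 0.0]
finger_gap: 0.0321
grip_force: 59.6
{'clock': 5.35, 'joint_pos': [0.018, 0.323, -0.257, 0.992, -0.0, 1.332], 'tcp_pos': [0.535, 0.09, 0.106], 'orientation': [-0.0, 0.611, 0.792, -0.001], 'wrist_force': [-2.297, -0.984, 0.048], 'ft_torque': [-0.396, 0.427, -0.014], 'grip_force': 59.584, 'finger_gap': 0.032}
```

No resistance on lifting, so the cap is free. Raising it the rest of the way and looking.

```bash
python3 -m handwheel '[[0,0,-8,0,0],[0,0,-18,0,0],[0,0,-30,0,0],[0,0,-45,0,0],[0,0,-60,0,0],[0,0,-75,0,0],[0,0,-75,0,0],[0,0,-75,0,0]]'
python3 -m handwheel '[[0,0,0,0,0],[0,0,0,0,0],[0,0,0,0,0],[0,0,0,0,0]]'; python3 s.py|head -1
python3 - <<'E'
from h import *
for n in("top","side"):
    c=imaging.read_camera(n);cv2.imwrite(f"pics/{n}end.png",c["color"]);P=pts(c)
    for ce,a,m in blobs(c,(50,120,60),(80,255,255)):print(n,ce.round(),a,np.median(P[m],0).round(3),P[m][:,2].min().round(3),P[m][:,2].max().round(3))
E
python3 -c "
import cv2,numpy as np
a=cv2.imread('pics/topend.png')[160:300,200:400];b=cv2.imread('pics/sideend.png')[130:290,180:410]
cv2.imwrite('pics/end.png',np.vstack([cv2.resize(a,(430,300)),cv2.resize(b,(430,300))]))"
```

```text
clock: 6.15
tcp_pos: [0.5367, 0.09, 0.1822]
orientation: [0.001, 0.611, 0.792, 0.001]
wrist_force: [-1.0, 0.4, -0.5]
finger_gap: 0.0328
grip_force: 59.6
clock: 6.55
tcp_pos: [0.5358, 0.0899, 0.1808]
orientation: [-0.0, 0.611, 0.792, -0.0]
wrist_force: [1.4, 0.0, -1.4]
finger_gap: 0.0323
grip_force: 59.6
{'clock': 6.55, 'joint_pos': [0.018, 0.273, -0.134, 1.165, 0.0, 1.332], 'tcp_pos': [0.536, 0.09, 0.181], 'orientation': [-0.0, 0.611, 0.792, -0.0], 'wrist_force': [1.389, 0.035, -1.364], 'ft_torque': [0.049, -0.034, -0.016], 'grip_force': 59.648, 'finger_gap': 0.032}
top [221. 372.] 122 [ 0.088  0.294 -0.295] -0.898 1.459
side [248. 417.] 70 [ 0.094  0.288 -0.296] -0.61 -0.287
```

View pics/end.png

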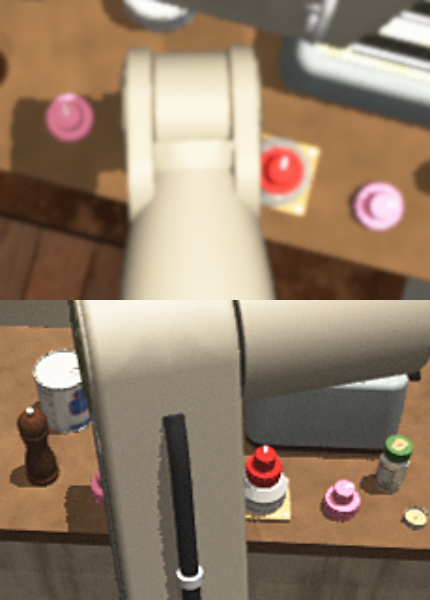

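The arm hides the cap in both views. The fingers are still 32 mm apart at 60 N with the tool 80 mm up, so the knob is in the grip. The red cap and the other visible objects are undisturbed.

```bash
python3 -c "
from workcell import workorder
print(workorder.hand_in())"
```

```text
the job is handed in; nothing more can be done
None
```

The green cap turned free clockwise by about 53° and lifted off, and I handed in with it held about 80 mm above its seat; the arm hid it from both cameras, so the 60 N grip on a 32 mm gap is my evidence for the hold. I did not try anticlockwise, because clockwise passed the 5° stop freely.

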